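# Hang the tamper on the slim peg

## Task

Hang the wooden tamper by the hole through its grip on the slim peg of the rack. Do not lift it: push it along the shelf until it is lined up with that peg, then on over the open edge so that it leaves the shelf and hangs upright and still from the peg. Leave the pots, saucer, weeder, bottle and tin where they are.

Things in the scene. Friction and masses are not known exactly. Their poses are not given: they have to be found in the camera images.
- tamper: Loose wooden tamper, 110-225 g: base plate 100 mm (its x) by 60 mm (its y) by 26 mm tall; centred on it a grip block 44 (x) by 36 (y) by 42 mm tall, 68 mm in all. A round bore 18 mm across runs through the grip block along y. Origin: centre of the underside. Starts upright on the shelf between the lines of the pegs, its y axis within 0.35 rad of the rack's.
- tamper_bore (a point): Middle of the tamper's bore (its hanging hole), 47 mm above its underside, 18 mm in from either mouth. Axes as the tamper's. While it stands on the shelf this is 1 mm below the pegs' axis, so it slides onto the slim peg freely; when the base has slid wholly off the shelf's open edge the tamper sinks 3.5 mm and hangs.
- rack: Fixed low slatted aluminium shelf, yawed up to 0.25 rad. Origin: on the bench. The flat top is 60 mm above the bench, from -145 to +145 mm along its x, -200 to +60 mm along its y. At y = +60 mm it ends in an open edge; beyond stand the two peg posts, 74 mm from edge to post faces. Only the pegs cross this gap (the posts' feet, 14 mm high, lie below on the bench).
- slim_peg: Fixed aluminium post, 34 mm wide, 124 mm tall, with the slim level steel peg, 9 mm in diameter. Origin: on the bench under the post; axes as the rack's, where it stands at x = +75 or -75 (posts swap), y = +149 mm. The peg runs along the post's -y, from the face (y = -15 mm) to the tip (y = -110 mm), axis 108 mm above the bench.
- slim_peg_tip (a point): Centre of the slim peg's free end, 108 mm above the bench, 21 mm in over the shelf from its open edge. Axes as the post's. The last 8 mm taper to 5.4 mm diameter. In the post's frame the tamper's base clears the shelf edge once the bore's centre is past y = -59 mm, and meets the post at y = -45 mm.
- stout_peg: Fixed aluminium post like the other, at the other place, with a stout round peg 24 mm in diameter, too thick for the bore; same axis height, length and direction. Origin: on the bench under the post.
- pot_small: Bystander: black plastic pot, 48 mm across the rim, 42 mm tall, standing on the shelf near its -y end. Origin: centre of its underside.
- pot_medium: Bystander: black plastic pot, 90 mm across, 80 mm tall, on the bench. Origin: centre of its underside.
- pot_large: Bystander: black plastic pot, 130 mm across, 115 mm tall, on the bench. Origin: centre of its underside.
- saucer: Bystander: glazed ceramic saucer, 130 mm across, 22 mm tall, on the bench. Origin: centre of its underside.
- weeder: Bystander: chrome hand weeder with a dark wooden handle, about 260 mm long, lying on the bench. Origin: on the bench level, at the front end of the handle.
- spray_bottle: Bystander: white plastic push-button spray bottle, 72 mm across, 189 mm tall, on the bench. Origin: centre of its underside.
- twine_tin: Bystander: plain steel tin, 80 mm across, 90 mm tall, on the bench. Origin: centre of its underside.
Mind the look-alikes: they are no part of the job. Several things have the shape of the tamper; the one meant has the colours described above.

How it is judged:
On the way:
1. the tamper's bore is threaded on the slim peg (y of tamper_bore in the frame of slim_peg above -0.108 m and x of tamper_bore in the frame of slim_peg between -0.007 and 0.007 m and z of tamper_bore in the frame of slim_peg between 0.098 and 0.113 m), for 0.1 s.
At the end, for the whole second after the job is handed in: Tamper hangs on the slim peg alone: bore centre within 10 mm of the peg sideways, 20 to 51 mm before the post face, 98 to 105.8 mm above the bench; weight on the peg, none on the shelf; upright within 0.25 rad; slower than 30 mm/s (y of tamper_bore in the frame of slim_peg between -0.066 and -0.035 m and x of tamper_bore in the frame of slim_peg between -0.01 and 0.01 m and z of tamper_bore in the frame of slim_peg between 0.098 and 0.1058 m and angle between tamper's own z axis and vertical below 0.25 rad and contact force between tamper and slim_peg above 0.4 N and contact force between tamper and rack below 0.1 N and linear speed of tamper below 0.03 m/s); the robot touches nothing.
It fails at once if the tamper is lifted more than 12 mm off the shelf's level instead of being pushed (z of tamper_bore in the frame of rack above 0.119 m).
It fails at once if a bystander is moved more than 25 mm (distance of any of pot_small, pot_medium, pot_large, saucer, weeder, spray_bottle, twine_tin from where it was at the start of the episode above 0.025 m).
It also fails if it takes over 58 s, if anything falls off the work surface, if the arm or the gripper's body presses on something with over 40 N, if the wrist force passes 120 N, or if a joint passes its speed limit or range.

## Robot

A 6-joint arm with a two-finger parallel gripper is mounted at the origin on the work surface. World frame = base frame: x ahead of the robot, y to its left, z up, the work surface at z = 0. Lengths are in m, angles in rad, forces in N, time in s.
With the tool pointing down it reaches from about 0.375 to 0.9 m from the base axis. Payload 3.1 kg.
Tool frame: the origin (TCP) lies at the very end of the fingers, on their centre line; the grasp point (between the pads) lies 19 mm behind it (manip.tcp_to_grasp is the distance from the TCP to the grasp point, in m); z points along the fingers, y is the direction in which the jaws open and shut (so a half turn about z gives the same grasp; the last joint's range is limited). The gripper opens to 87 mm and grips with 3 to 60 N. Pads are 19 mm wide; open, the fingers measure 117 mm over their backs; the gripper's body (75 mm by 190 mm) begins 51 mm behind the grasp point.
Start: joints at [-1.331, 0.527, 1.433, -0, 1.181, -0.178], TCP at [0.254, -0.571, 0.184] pointing down, gripper open.
Joint ranges: [-3.08, 3.08], [-0.75, 2.2], [0.22, 2.44], [-1.43, 4.57], [0, 2.65], [-2.85, 2.85]. Speed limits (rad/s): [2.79, 2.79, 3.14, 3.14, 3.14, 3.14].

## Interface

Orientations are given as a rotation vector (axis times angle).
In Python, from station import manip gives the robot as it stands.
- The arm moves only by the tool play_rows, never from a script. Its argument "increments" is a list that holds one entry, the list of rows, each a list of 7 numbers: the turn, a rotation vector about the world's x, y, z in rad, then the shift along the world's x, y, z in mm, then the closure, from -1 (fully open) to 1 (shut). A call has 1 to 12 rows; each row shifts and turns the commanded pose from where the row before left it; what a row does not reach is not made up. A row lasts 1/10 s, in which the tool goes at most 50 mm and 8.59 degrees, less where a joint would pass 70% of its speed; a pose out of reach is approached as far as the arm can. A call is refused whole if a number of a shift passes 50 or a number of a turn 0.15, either way. A call with a gripper value outside its range is refused whole. The fingers move at their own pace and stop on an object; "force" is the grip in N (left out, the last holds). Time passes only in rows, so rows that do not move let the fingers close. It gives the time, the measured TCP pose, the force and the opening at its end, in the units of the state.
- manip.sense(): the state, without advancing time (a new reading comes with each control period).
- manip.read_camera(name): name is "side" or "top"; returns the picture (480x640x3 uint8, red, green, blue); there is no depth.
- manip.calibration(name): a dict with "K" (3x3 intrinsics, pixels), "eye" and "orientation" of the camera in the world. Camera axes: x right, y down, z forward; pixel columns grow to the right and rows downward; lengths in m; the calibration is good to about 2 mm. A picture is of the moment at which its call begins. calibration takes no time and is no camera call.
- manip.finish_job(): hands the job in, once; it reports no verdict.
Trained networks look in the newest picture that a camera, given by its name, has taken for a name from the list of things; names that differ only in an ending like _2 or _b are one class to them, and where a whole thing is asked for, a point or a joint stands for the part that bears it (a point fixed in the world has none). Each returns a list of dicts, best first, with "confidence" (0 to 1); they miss things now and then, are a little off and sometimes report something else, mostly with a low value. They report only what shows in the picture. A call takes as long as a camera call. They do not tell look-alikes from the thing itself.
- manip.recognise(query, camera): "xy" ([column, row] as shares, 0 to 1, of the picture: columns of its width, rows of its height, amid what is visible of it).
- manip.landmark_of(query, camera): "xy" ([column, row] as shares, 0 to 1, of the picture: columns of its width, rows of its height: a listed point, or the origin of a listed thing).
The state is a dict: "t": time; "joints": joint angles; "dq": joint speeds; "effort": joint torques, N m; "tool_pos": TCP position; "tool_rot": TCP orientation; "contact_force": force on the tool from outside, world axes, zero at the start; "torque": the same for the moment, N m; "width": finger opening in m.
Only numpy, scipy, OpenCV 4.12 (cv2) and the standard library are available. Lean on these libraries where they do the work, as an engineer would, in place of code of your own. Each camera call takes 0.05 s, during which the arm holds its last target. There are 200 camera calls.

## Working session

There is one attempt and no reset: what is moved stays moved. The work goes in short steps, Python scripts to look and compute and a tool call to move; the robot and the scene stay as the last step left them, time stands still between calls to the robot, and variables do not carry over. Pictures are saved under pics/ and viewed, about 8 in all and at most 12, crops included, and the job is handed in when it is done.

Besides the shell and the picture viewer there is one more tool, called after "Request:" by a JSON object that holds its "method" and its "body". play_rows: Moves the arm, as the interface text tells. Its arguments: {"type":"object","properties":{"increments":{"type":"array","items":{"type":"array","items":{"type":"array","items":{"type":"number"}}}},"force":{"type":"number"}},"required":["increments"]}

```bash
mkdir -p pics; ls; cat > h.py <<'E'
import numpy as np,cv2
from station import manip
def ray(c,uv):
    k=manip.calibration(c);K=np.array(k["K"]);R=np.array(k["orientation"],float)
    if R.shape!=(3,3):R=cv2.Rodrigues(R)[0]
    return np.array(k["eye"]),R@np.linalg.solve(K,[uv[0],uv[1],1])
def onz(c,uv,z):
    e,d=ray(c,uv);return e+d*(z-e[2])/d[2]
def proj(c,p):
    k=manip.calibration(c);K=np.array(k["K"]);R=np.array(k["orientation"],float)
    if R.shape!=(3,3):R=cv2.Rodrigues(R)[0]
    q=K@(R.T@(np.array(p)-k["eye"]));return q[:2]/q[2]
def save(c,n):
    im=manip.read_camera(c);cv2.imwrite(f"pics/{n}.png",im[...,::-1]);return im
E
python3 - <<'E'
from h import *
for c in("top","side"):
    save(c,c+"0");print(c,manip.calibration(c))
    for q,z in(("tamper",0.06),("tamper_bore",.107),("slim_peg",0),("slim_peg_tip",.108),("stout_peg",0),("rack",0),("pot_small",.06)):
        for r in manip.landmark_of(q,c)[:4]:
            uv=np.array(r["xy"])*[640,480];print(c,q,round(r["confidence"],2),uv.round(),onz(c,uv,z).round(3))
print(manip.sense())
E
```

```text
pics
top {'K': array([[510.90899915,   0.        , 316.43962264],
       [  0.        , 510.90899915, 238.4123649 ],
       [  0.        ,   0.        ,   1.        ]]), 'eye': array([ 0.46615245, -0.08143205,  1.61467713]), 'orientation': array([-2.19391281,  2.17126324, -0.06750687])}
top tamper 0.88 [368. 333.] [ 0.29  -0.228  0.06 ]
top tamper 0.79 [383. 222.] [ 0.626 -0.271  0.06 ]
top tamper 0.76 [294. 248.] [ 0.545 -0.002  0.06 ]
top tamper 0.72 [303. 154.] [ 0.836 -0.025  0.06 ]
top tamper_bore 0.97 [383. 224.] [ 0.617 -0.268  0.107]
top tamper_bore 0.72 [372. 333.] [ 0.297 -0.236  0.107]
top tamper_bore 0.7 [294. 247.] [ 0.543 -0.004  0.107]
top tamper_bore 0.58 [239. 324.] [0.318 0.153 0.107]
top slim_peg 0.66 [239. 280.] [0.444 0.173 0.   ]
top slim_peg_tip 0.71 [148. 232.] [0.583 0.429 0.108]
top slim_peg_tip 0.7 [268. 271.] [0.474 0.07  0.108]
top stout_peg 0.85 [229. 232.] [0.596 0.209 0.   ]
top stout_peg 0.28 [292. 250.] [0.541 0.008 0.   ]
top rack 0.86 [282. 245.] [0.555 0.039 0.   ]
top pot_small 0.66 [294. 247.] [ 0.546 -0.     0.06 ]
top pot_small 0.49 [329. 200.
[... 1121 characters left out ...]
42.] [ 0.689 -0.096  0.06 ]
{'t': 0.8, 'joints': array([-1.33049862e+00,  5.27437615e-01,  1.43269288e+00, -2.93731255e-05,
        1.18138990e+00, -1.78500034e-01]), 'dq': array([-1.03705384e-03,  8.36439722e-04, -2.31589129e-03,  2.20033609e-04,
        6.39480349e-05, -1.18208348e-03]), 'effort': array([ 1.50975255e-03, -4.39942431e+01, -1.76982021e+01,  6.34546881e-02,
        5.05014381e-02, -1.79233882e-05]), 'tool_pos': array([ 0.25417944, -0.57096712,  0.18418904]), 'tool_rot': array([ 3.07289275e+00,  6.53050894e-01, -3.91577766e-05]), 'contact_force': array([0.31125011, 0.82857361, 0.44618133]), 'torque': array([-0.02780461,  0.00388555, -0.01762695]), 'width': 0.08710191769902177}
```

View pics/side0.png

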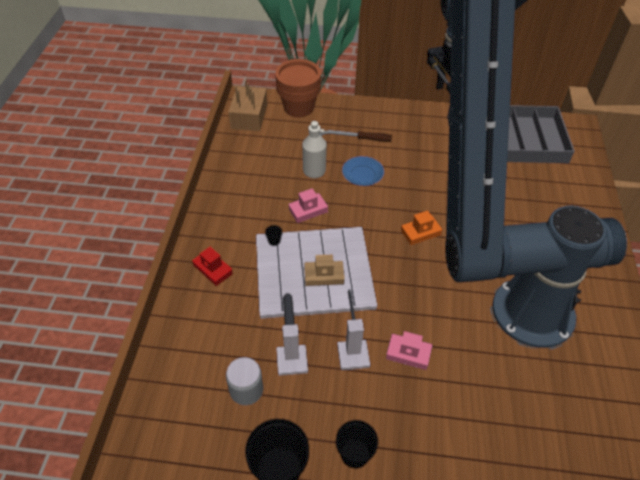

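View pics/top0.png

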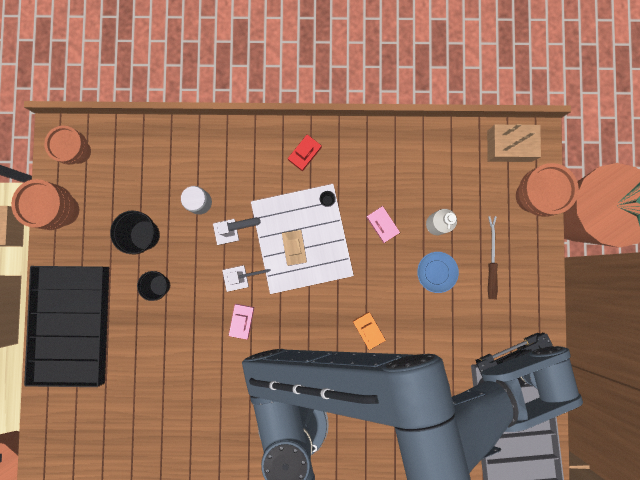

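The wooden tamper is the tan one on the shelf: top (294,248), side (323,270). The pink, red and orange ones are look-alikes. The slim peg is at top (252,273) and the stout one at (240,226). Next I'll measure yaw and position from colour.

```bash
python3 - <<'E'
from h import *
from scipy.optimize import least_squares
im=cv2.imread("pics/top0.png");hsv=cv2.cvtColor(im,cv2.COLOR_BGR2HSV)
print(hsv[245,292],hsv[260,294],hsv[215,290])
w=((hsv[...,1]<60)&(hsv[...,2]>150)).astype(np.uint8);w[:180]=0;w[300:]=0;w[:,:247]=0;w[:,360:]=0
w=cv2.morphologyEx(w,cv2.MORPH_CLOSE,np.ones((9,9)))
c=max(cv2.findContours(w,0,2)[0],key=cv2.contourArea);r=cv2.minAreaRect(c)
P=np.array([onz("top",p,.06)[:2] for p in cv2.boxPoints(r)]);print("shelf",P.round(4).tolist(),P.mean(0))
for i in range(4):
    d=P[(i+1)%4]-P[i];print(np.hypot(*d),np.arctan2(d[1],d[0]))
t=((hsv[...,1]>60)&(hsv[...,0]<30)).astype(np.uint8);t[:222]=0;t[272:]=0;t[:,:276]=0;t[:,312:]=0
c=max(cv2.findContours(t,0,2)[0],key=cv2.contourArea);r=cv2.minAreaRect(c);
T=np.array([onz("top",p,.086)[:2] for p in cv2.boxPoints(r)]);print("tamper",T.round(4).tolist(),T.mean(0))
for i in range(4):
    d=T[(i+1)%4]-T[i];print(np.hypot(*d),np.arctan2(d[1],d[0]))
a=im[185:310,205:365];cv2.imwrite("pics/c.png",cv2.resize(a,None,fx=5,fy=4.8,interpolation=2)); 
E
```

```text
[ 15  89 198] [ 15  91 194] [139   9 230]
shelf [[0.6867, 0.137], [0.7451, -0.1192], [0.4616, -0.1822], [0.4044, 0.0708]] [ 0.57444361 -0.02340427]
0.26268828478699996 -1.3469446497041802
0.2903753909208458 -2.9228549059899716
0.2593306014572649 1.793205840661014
0.29000364550048485 0.2303102622159885
tamper [[0.589, 0.0358], [0.5994, -0.0225], [0.5012, -0.0401], [0.4909, 0.018]] [ 0.54514436 -0.0021842 ]
0.059240751923651004 -1.3950126813707353
0.09969883644819605 -2.9643397182887066
0.05897369802158451 1.7462897704901046
0.09968247237958466 0.17993225851699018
```

View pics/c.png

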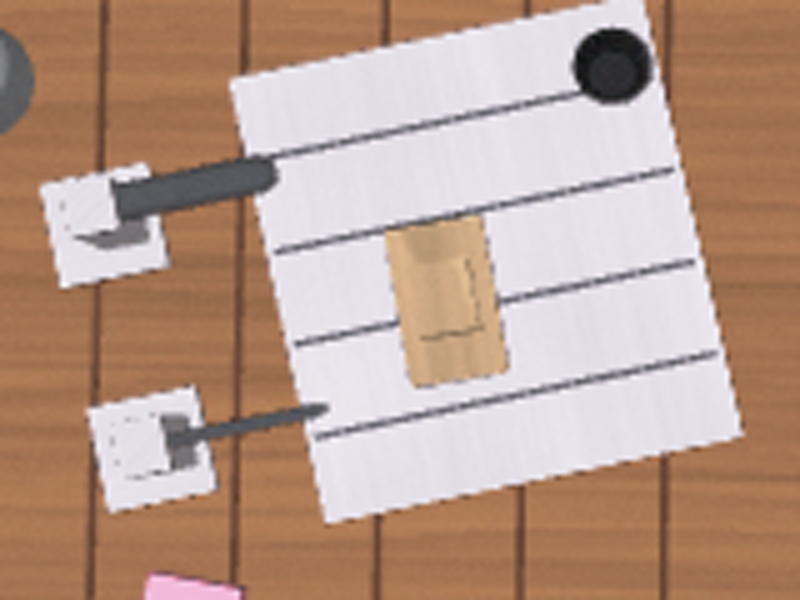

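Sizes match (shelf 290x260, base 99.7x59). Rack yaw is about 0.224, and the tamper is at (0.545,-0.002) with yaw 0.178. I'll move above it.

Request:
{"method": "play_rows", "body": {"increments": [[[0, 0, 0, 0, 0, 40, -1], [0, 0, 0, 0, 0, 40, -1], [0, 0, 0.133, 20, 40, 0, -1], [0, 0, 0.133, 20, 40, 0, -1], [0, 0, 0.133, 20, 40, 0, -1], [0, 0, 0.133, 20, 40, 0, -1], [0, 0, 0.133, 20, 40, 0, -1], [0, 0, 0.133, 20, 40, 0, -1], [0, 0, 0.133, 20, 40, 0, -1], [0, 0, 0.133, 20, 40, 0, -1], [0, 0, 0.133, 20, 40, 0, -1], [0, 0, 0.133, 20, 40, 0, -1]]], "force": 4}}

```text
t: 2.0
tool_pos: [0.4548, -0.1693, 0.2645]
tool_rot: [2.008, 2.415, 0.0]
contact_force: [1.0, 0.5, 0.2]
width: 0.0871
```

```bash
python3 - <<'E'
from h import *
im=cv2.imread("pics/top0.png");g=cv2.cvtColor(im,cv2.COLOR_BGR2HSV)
m=((g[...,2]<120)&(g[...,1]<90)).astype(np.uint8);m[:266]=0;m[277:]=0;m[:,:246]=0;m[:,270:]=0
p=np.argwhere(m)[:,::-1];print(p.min(0),p.max(0),len(p))
cols=[(c,p[p[:,0]==c,1].mean()) for c in range(248,269) if (p[:,0]==c).any()]
W=np.array([onz("top",q,.1105)[:2] for q in cols]);print(W.round(4).tolist())
f=np.polyfit(W[:,1],W[:,0],1);print("x=%.4f*y+%.4f"%tuple(f),"yaw",-np.arctan(f[0]),np.polyval(f,.066))
s=manip.sense();print(s["t"],s["tool_pos"],s["tool_rot"])
E
```

```text
[246 269] [269 276] 69
[[0.4635, 0.1303], [0.4635, 0.1274], [0.4635, 0.1244], [0.4636, 0.1215], [0.4651, 0.1186], [0.4666, 0.1157], [0.4666, 0.1127], [0.4666, 0.1098], [0.4667, 0.1068], [0.4696, 0.104], [0.4697, 0.101], [0.4697, 0.0981], [0.4697, 0.0951], [0.4712, 0.0922], [0.4727, 0.0893], [0.4727, 0.0864], [0.4728, 0.0834], [0.4728, 0.0805], [0.4743, 0.0775], [0.4758, 0.0746], [0.4773, 0.0717]]
x=-0.2310*y+0.4926 yaw 0.22698248731543122 0.47732098697514314
2.0 [ 0.45479672 -0.16930048  0.264458  ] [2.00834466e+00 2.41470531e+00 1.95250510e-04]
```

Request:
{"method": "play_rows", "body": {"increments": [[[0, 0, 0, 22, 42, 0, -1], [0, 0, 0, 23, 42, 0, -1], [0, 0, 0, 22, 42, 0, -1], [0, 0, 0, 23, 41, 0, -1], [0, 0, 0, 0, 0, -40, -1], [0, 0, 0, 0, 0, -40, -1], [0, 0, 0, 0, 0, -20, -1], [0, 0, 0, 0, 0, 0, -1]]]}}

```text
t: 2.8
tool_pos: [0.5415, -0.0032, 0.1611]
tool_rot: [-2.01, -2.405, 0.006]
contact_force: [-0.9, 0.2, 0.3]
width: 0.0869
```

```bash
python3 - <<'E'
from h import *
s=manip.sense();print(s["t"],s["tool_pos"],s["tool_rot"])
a=save("side","s1");save("top","t1")
cv2.imwrite("pics/s1c.png",cv2.resize(a[200:380,220:460,::-1],None,fx=3.3,fy=3.3,interpolation=2))
E
```

```text
2.8 [ 0.54146388 -0.00319332  0.16114233] [-2.01037429 -2.4054264   0.00566646]
```

View pics/s1c.png

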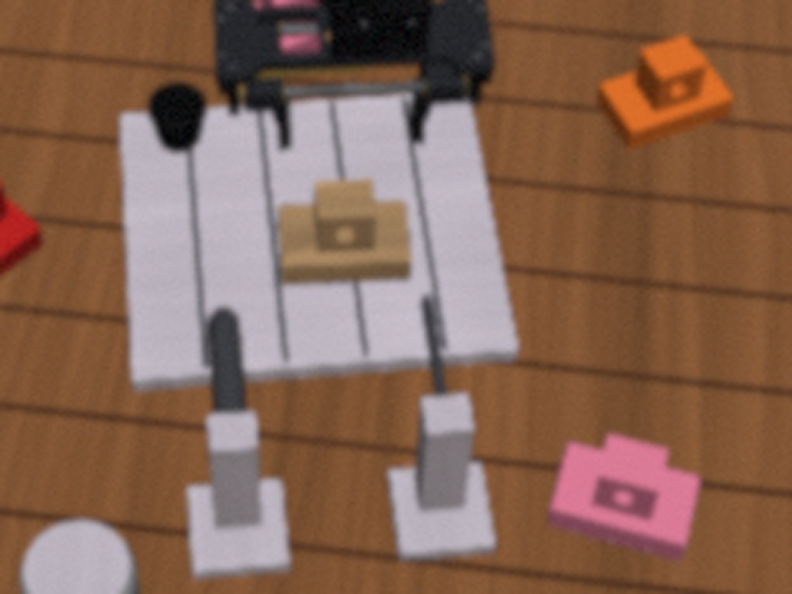

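Fingers straddle the tamper, which shows in the crop at (345,215). Lower and close lightly.

Request:
{"method": "play_rows", "body": {"increments": [[[0, 0, 0, 3, 1, -25, -1], [0, 0, 0, 0, 0, -25, -1], [0, 0, 0, 0, 0, -15, -1], [0, 0, 0, 0, 0, 0, -1], [0, 0, 0, 0, 0, 0, -1]]]}}

```text
t: 3.4
tool_pos: [0.5487, -0.0034, 0.1007]
tool_rot: [2.014, 2.408, 0.002]
contact_force: [-0.6, 0.1, 0.2]
width: 0.0867
```

Request:
{"method": "play_rows", "body": {"increments": [[[0, 0, 0, -3, 1, -4, -1], [0, 0, 0, 0, 0, 0, 0], [0, 0, 0, 0, 0, 0, 1], [0, 0, 0, 0, 0, 0, 1], [0, 0, 0, 0, 0, 0, 1], [0, 0, 0, 0, 0, 0, 1], [0, 0, 0, 0, 0, 0, 1], [0, 0, 0, 0, 0, 0, 1]]], "force": 4}}

```text
t: 4.2
tool_pos: [0.5442, -0.002, 0.0951]
tool_rot: [-2.015, -2.41, -0.0]
contact_force: [0.2, -0.6, -0.7]
width: 0.0391
```

Request:
{"method": "play_rows", "body": {"increments": [[[0, 0, 0, 0, 0, 0, 1], [0, 0, 0, 0, 0, 0, 1]]]}}

```text
t: 4.4
tool_pos: [0.5442, -0.002, 0.0951]
tool_rot: [-2.015, -2.41, 0.0]
contact_force: [-1.0, 0.9, -0.3]
width: 0.023
```

```bash
python3 - <<'E'
from h import *
s=manip.sense();print(s["t"],s["tool_pos"],s["tool_rot"],s["width"],s["contact_force"])
a=save("side","s2")
cv2.imwrite("pics/s2c.png",cv2.resize(a[200:320,250:410,::-1],None,fx=5,fy=5,interpolation=2))
E
```

```text
4.4 [ 0.54416925 -0.00196113  0.09510539] [-2.01517727e+00 -2.40999932e+00  5.46431903e-05] 0.02299832518114972 [-0.95302905  0.90288649 -0.2609187 ]
```

View pics/s2c.png

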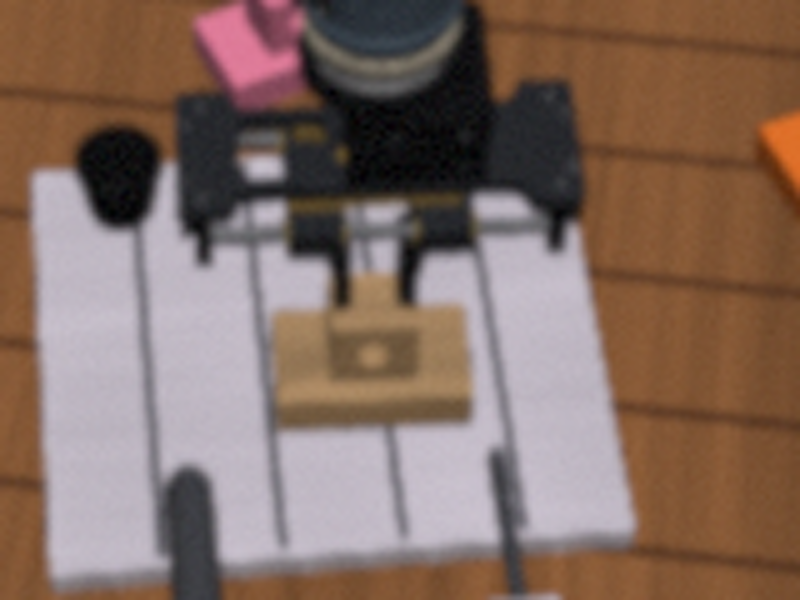

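The width fell to 23 mm, so the block was not gripped. I'll check the geometry before anything else moves.

```bash
python3 - <<'E'
from h import *
def cr(p):return ((proj("side",p)-[250,200])*5).round()
s=manip.sense();print(s["t"],s["width"])
T=s["tool_pos"];R=cv2.Rodrigues(s["tool_rot"])[0]
print("axes",R.round(3).tolist())
for w in(-1,1):
    for up in(0,.02,.033,.05): print("finger",w,up,cr(T+R[:,1]*w*s["width"]/2-R[:,2]*up))
y=.178;c=np.array([.545,-.002]);u=np.array([np.cos(y),np.sin(y)]);v=np.array([-u[1],u[0]])
for n,hx,hy,z in(("gtop",.022,.018,.128),("gbot",.022,.018,.086),("base",.05,.03,.086),("basebot",.05,.03,.06)):
    print(n,[cr([*(c+a*hx*u+b*hy*v),z]).tolist() for a,b in((1,1),(-1,1),(-1,-1),(1,-1))])
E
```

```text
4.45 0.018946031243021487
axes [[-0.177, 0.984, -0.0], [0.984, 0.177, -0.0], [0.0, -0.0, -1.0]]
finger -1 0 [387. 336.]
finger -1 0.02 [388. 312.]
finger -1 0.033 [389. 296.]
finger -1 0.05 [389. 275.]
finger 1 0 [350. 337.]
finger 1 0.02 [350. 313.]
finger 1 0.033 [351. 297.]
finger 1 0.05 [351. 276.]
gtop [[326.0, 327.0], [415.0, 323.0], [410.0, 266.0], [322.0, 270.0]]
gbot [[325.0, 377.0], [412.0, 374.0], [407.0, 317.0], [322.0, 321.0]]
base [[271.0, 399.0], [470.0, 391.0], [460.0, 297.0], [266.0, 304.0]]
basebot [[271.0, 429.0], [467.0, 421.0], [458.0, 327.0], [267.0, 335.0]]
```

The tamper pose matches the picture to about 1 mm, so the fingers really are passing through the grip block with no contact: the jaws cannot hold it. I'll open, retreat, and push the base plate's back edge with two spread fingertips instead.

Request:
{"method": "play_rows", "body": {"increments": [[[0, 0, 0, 0, 0, 0, -1], [0, 0, 0, 0, 0, 0, -1], [0, 0, 0, 0, 0, 0, -1], [0, 0, 0, 0, 0, 0, -1], [0, 0, 0, 0, 0, 0, -1], [0, 0, 0, 0, 0, 0, -1], [0, 0, 0, 0, 0, 0, -1], [0, 0, 0, 0, 0, 0, -1], [0, 0, 0, 0, 0, 0, -1], [0, 0, 0, 0, 0, 30, -1], [0, 0, 0, 0, 0, 40, -1]]]}}

```text
t: 5.55
tool_pos: [0.5422, -0.0016, 0.1639]
tool_rot: [-2.012, -2.406, 0.005]
contact_force: [1.5, -0.3, 0.2]
width: 0.0868
```

```bash
cat >> h.py <<'E'
C0=np.array([.5589,.0448]);YAW=.225
U=np.array([np.cos(YAW),np.sin(YAW)]);V=np.array([-U[1],U[0]])
def rk(p): d=np.array(p)[:2]-C0; return np.array([d@U,d@V])
def tamper(name):
    "side camera fit of base+grip outline: returns rack x,y (m), yaw rel. rack"
    from scipy.optimize import minimize
    im=save("side",name);g=cv2.cvtColor(im,cv2.COLOR_RGB2HSV)
    m=((g[...,1]>60)&(g[...,0]<30)).astype(np.uint8)
    poly=np.array([proj("side",[*(C0+a*U+b*V),.06]) for a,b in((-.16,-.2),(.145,-.2),(.145,.12),(-.16,.12))],np.int32)
    k=np.zeros_like(m);cv2.fillPoly(k,[poly],1);poly2=poly.copy();
    m=m&k
    n,l,st,_=cv2.connectedComponentsWithStats(m);return im,m
E
python3 - <<'E'
from h import *
s=manip.sense();print(s["t"],s["tool_pos"],s["width"])
for q in("tamper","tamper_bore"):
    if q=="tamper":save("side","s3")
    for r in manip.landmark_of(q,"side")[:5]:
        uv=np.array(r["xy"])*[640,480];p=onz("side",uv,.06 if q=="tamper" else .107);print(q,uv.round(1),p.round(4),rk(p).round(4))
E
```

```text
5.55 [ 0.54216579 -0.00163377  0.16388658] 0.08676885947417033
tamper [322.1 274.7] [ 0.5481 -0.0041  0.06  ] [-0.0215 -0.0453]
tamper [418.6 231. ] [ 0.3035 -0.1857  0.06  ] [-0.3004 -0.1677]
tamper [412.  356.7] [0.3121 0.2042 0.06  ] [-0.205   0.2104]
tamper [210.2 270.5] [0.8371 0.0199 0.06  ] [ 0.2656 -0.0863]
tamper [306.7 211.2] [ 0.6173 -0.2185  0.06  ] [-0.0018 -0.2697]
tamper_bore [323.9 264.2] [ 0.544  -0.0028  0.107 ] [-0.0251 -0.0431]
tamper_bore [407.4 347.4] [0.3284 0.2086 0.107 ] [-0.1882  0.2111]
tamper_bore [308.4 200.1] [ 0.6121 -0.2175  0.107 ] [-0.0066 -0.2676]
tamper_bore [425.1 224.8] [ 0.2925 -0.1686  0.107 ] [-0.3073 -0.1486]
tamper_bore [213.1 259.5] [0.8236 0.0187 0.107 ] [ 0.2522 -0.0845]
```

The tamper is unmoved. I'll set up the sideways push: jaws along rack y, about a 25 mm gap, beyond the +x end of the base.

Request:
{"method": "play_rows", "body": {"increments": [[[0, 0, -0.1385, 7, 2, 0, 0.43], [0, 0, -0.1385, 7, 2, 0, 0.43], [0, 0, -0.1385, 7, 2, 0, 0.43], [0, 0, -0.1385, 7, 1, 0, 0.43], [0, 0, -0.1385, 7, 1, 0, 0.43], [0, 0, -0.1385, 7, 1, 0, 0.43], [0, 0, -0.1385, 7, 1, 0, 0.43], [0, 0, -0.1385, 7, 1, 0, 0.43], [0, 0, -0.1385, 7, 1, 0, 0.43], [0, 0, -0.1385, 7, 1, 0, 0.43], [0, 0, -0.1385, 3, 2, 0, 0.43], [0, 0, 0, 0, 0, 0, 0.43]]]}}

```text
t: 6.9
tool_pos: [0.6166, 0.0133, 0.1636]
tool_rot: [-3.121, -0.354, 0.004]
contact_force: [-0.2, 0.7, -0.3]
width: 0.0252
```

```bash
cat >> h.py <<'E'
def st():
    s=manip.sense();R=cv2.Rodrigues(np.array(s["tool_rot"]))[0]
    print("t",s["t"],"rack",(rk(s["tool_pos"])*1e3).round(1),"z",round(s["tool_pos"][2],4),"pos",s["tool_pos"].round(4),"jaw",round(np.arctan2(R[1,1],R[0,1])-YAW,4),"w",round(s["width"],4),"F",s["contact_force"].round(1))
E
python3 -c "
from h import *;st()"
```

```text
t 6.9 rack [ 49.2 -43.6] z 0.1636 pos [0.6166 0.0133 0.1636] jaw -1.5701 w 0.0252 F [-0.2  0.7 -0.3]
```

Request:
{"method": "play_rows", "body": {"increments": [[[0, 0, 0, 0, 0, -40, 0.43], [0, 0, 0, 0, 0, -40, 0.43], [0, 0, 0, 0, 0, -15, 0.43], [0, 0, 0, 0, 0, 0, 0.43], [0, 0, 0, 0, 0, 0, 0.43]]]}}

```text
t: 7.4
tool_pos: [0.6169, 0.013, 0.0699]
tool_rot: [-3.121, -0.356, 0.001]
contact_force: [-0.2, -0.4, 0.8]
width: 0.0245
```

Request:
{"method": "play_rows", "body": {"increments": [[[0, 0, 0, -5, -1.1, 0, 0.43], [0, 0, 0, -5, -1.1, 0, 0.43], [0, 0, 0, -5, -1.2, 0, 0.43], [0, 0, 0, -5, -1.1, 0, 0.43], [0, 0, 0, -5, -1.1, 0, 0.43], [0, 0, 0, -5, -1.2, 0, 0.43], [0, 0, 0, 0, 0, 0, 0.43]]]}}

```text
t: 8.1
tool_pos: [0.5861, 0.0062, 0.0701]
tool_rot: [-3.121, -0.353, 0.002]
contact_force: [-0.7, -0.8, 0.3]
width: 0.0248
```

```bash
python3 - <<'E'
from h import *
st()
a=save("side","s4")
for q,z in(("tamper",.06),("tamper_bore",.107)):
    for r in manip.landmark_of(q,"side")[:5]:
        uv=np.array(r["xy"])*[640,480];p=onz("side",uv,z)
        if abs(rk(p)[1]+.04)<.1 and abs(rk(p)[0])<.12:print(q,uv.round(1),(rk(p)*1e3).round(1))
cv2.imwrite("pics/s4c.png",cv2.resize(a[200:320,250:410,::-1],None,fx=5,fy=5,interpolation=2))
E
```

```text
t 8.1 rack [ 17.9 -43.7] z 0.0701 pos [0.5861 0.0062 0.0701] jaw -1.5707 w 0.0248 F [-0.7 -0.8  0.3]
tamper [322.  275.7] [-20.8 -42.1]
tamper_bore [326.6 265.1] [-31.5 -39.6]
```

View pics/s4c.png

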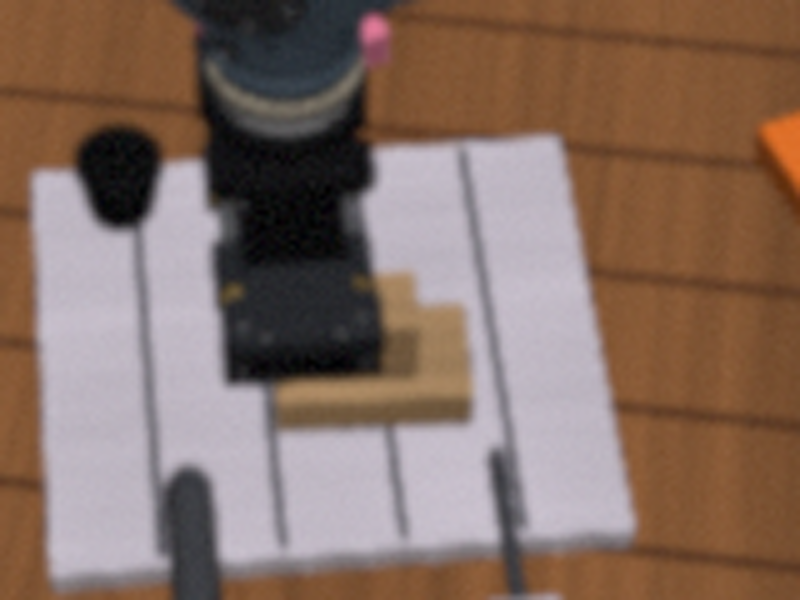

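The tamper did not move even though the fingertips should be 17 mm inside the base. Either there is no contact, or the reported tool height is wrong. I'll check that against the free-air picture s1.

```bash
python3 - <<'E'
from h import *
st()
T=np.array([.54146,-.00319,.16114]);R=cv2.Rodrigues(np.array([-2.01037429,-2.4054264,0.00566646]))[0]
for w in(-1,1):
  for b in(.0435,.051,.0585):
    p=T+R[:,1]*w*b
    print(w,b,[ (proj("side",p-R[:,2]*u)).round(1).tolist() for u in(0,.02,.035,.05,.07)])
im=cv2.imread("pics/s1.png");t=cv2.resize(im[215:275,285:365],None,fx=10,fy=10,interpolation=0)
cv2.imwrite("pics/f.png",t)
E
```

```text
t 8.25 rack [ 19.2 -44. ] z 0.0702 pos [0.5875 0.0062 0.0702] jaw -1.5706 w 0.0251 F [ 0.6 -1.1  0. ]
-1 0.0435 [[343.0, 250.0], [343.3, 244.8], [343.5, 240.8], [343.7, 236.8], [344.0, 231.4]]
-1 0.051 [[346.1, 249.8], [346.4, 244.7], [346.6, 240.7], [346.9, 236.7], [347.2, 231.2]]
-1 0.0585 [[349.1, 249.7], [349.5, 244.5], [349.7, 240.6], [350.0, 236.6], [350.3, 231.1]]
1 0.0435 [[307.6, 251.5], [307.5, 246.3], [307.4, 242.3], [307.3, 238.3], [307.2, 232.9]]
1 0.051 [[304.5, 251.6], [304.4, 246.4], [304.3, 242.5], [304.2, 238.5], [304.0, 233.0]]
1 0.0585 [[301.4, 251.7], [301.3, 246.6], [301.1, 242.6], [301.0, 238.6], [300.9, 233.1]]
```

View pics/f.png

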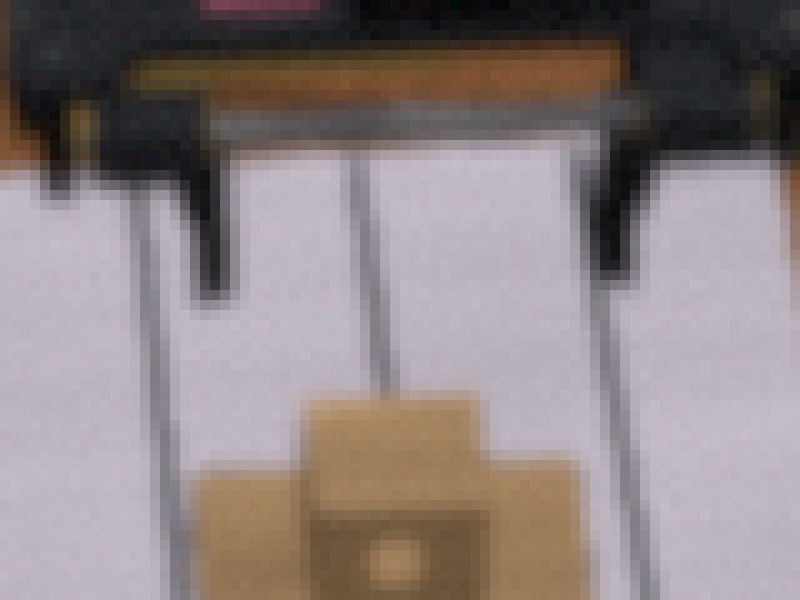

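The tips in s1 appear at (306,245) and (346,243), about 6.5 px above where the reported TCP puts them. So the true fingertips seem to be about 25–33 mm higher than reported, which would mean they hovered over the tamper. I'll back off and probe the shelf gently to confirm.

Request:
{"method": "play_rows", "body": {"increments": [[[0, 0, 0, 10, 2.2, 0, 0.43], [0, 0, 0, 10, 2.2, 0, 0.43], [0, 0, 0, 10, 2.3, 0, 0.43], [0, 0, 0, 0, 0, 0, 0.43], [0, 0, 0, 0, 0, -4, 0.43], [0, 0, 0, 0, 0, -4, 0.43], [0, 0, 0, 0, 0, -3, 0.43], [0, 0, 0, 0, 0, 0, 0.43], [0, 0, 0, 0, 0, 0, 0.43]]]}}

```text
t: 9.15
tool_pos: [0.6169, 0.0129, 0.059]
tool_rot: [-3.122, -0.353, 0.001]
contact_force: [-0.1, -0.4, 0.5]
width: 0.0247
```

```bash
python3 - <<'E'
from h import *
st()
a=save("side","s5");b=save("top","t5");st()
x=cv2.resize(a[200:290,240:360,::-1],None,fx=6.6,fy=6.6,interpolation=2)
cv2.imwrite("pics/s5c.png",x)
s=manip.sense()["tool_pos"]
for z in(0,.03):
  for d in(-.02,.02): print(z,d,((proj("side",[*(s[:2]+d*V),s[2]+z])-[240,200])*6.6).round())
E
```

```text
t 9.15 rack [ 49.4 -44. ] z 0.059 pos [0.6169 0.0129 0.059 ] jaw -1.5706 w 0.0247 F [-0.1 -0.4  0.5]
t 9.25 rack [ 49.7 -44.1] z 0.0593 pos [0.6172 0.0129 0.0593] jaw -1.5706 w 0.0247 F [ 0.4  0.2 -0.4]
0 -0.02 [356. 470.]
0 0.02 [364. 552.]
0.03 -0.02 [355. 423.]
0.03 0.02 [363. 506.]
```

View pics/s5c.png

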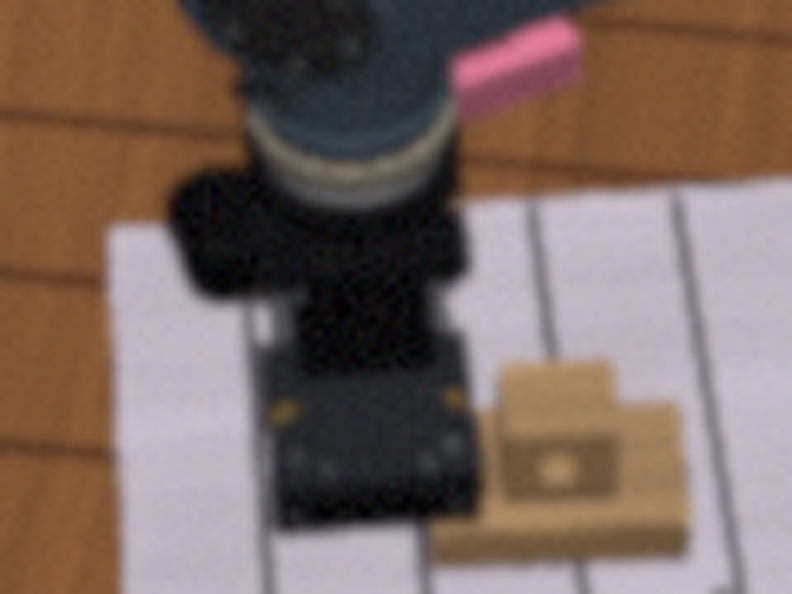

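No contact at a reported z of 0.059, so the tool really is higher than reported. I'll keep probing downward.

Request:
{"method": "play_rows", "body": {"increments": [[[0, 0, 0, 0, 0, -4, 0.43], [0, 0, 0, 0, 0, -4, 0.43], [0, 0, 0, 0, 0, -4, 0.43], [0, 0, 0, 0, 0, 0, 0.43]]]}}

```text
t: 9.65
tool_pos: [0.6165, 0.013, 0.0463]
tool_rot: [-3.121, -0.353, 0.003]
contact_force: [0.5, -1.0, 0.7]
width: 0.0247
```

Request:
{"method": "play_rows", "body": {"increments": [[[0, 0, 0, 0, 0, -3, 0.43], [0, 0, 0, 0, 0, 0, 0.43]]]}}

```text
t: 9.85
tool_pos: [0.6169, 0.013, 0.0437]
tool_rot: [-3.121, -0.353, 0.001]
contact_force: [-0.8, 1.0, 0.3]
width: 0.0246
```

Request:
{"method": "play_rows", "body": {"increments": [[[0, 0, 0, 0, 0, -3, 0.43], [0, 0, 0, 0, 0, 0, 0.43]]]}}

```text
t: 10.05
tool_pos: [0.6169, 0.013, 0.0408]
tool_rot: [-3.122, -0.353, 0.001]
contact_force: [-0.6, 0.2, -0.7]
width: 0.025
```

Request:
{"method": "play_rows", "body": {"increments": [[[0, 0, 0, 0, 0, -2, 0.43], [0, 0, 0, 0, 0, 0, 0.43]]]}}

```text
t: 10.25
tool_pos: [0.617, 0.013, 0.0389]
tool_rot: [-3.122, -0.353, 0.001]
contact_force: [0.3, -0.0, 0.2]
width: 0.0251
```

Request:
{"method": "play_rows", "body": {"increments": [[[0, 0, 0, 0, 0, -2, 0.43], [0, 0, 0, 0, 0, 0, 0.43]]]}}

```text
t: 10.45
tool_pos: [0.617, 0.013, 0.0369]
tool_rot: [-3.122, -0.353, 0.001]
contact_force: [-0.2, 0.2, 0.9]
width: 0.0245
```

Request:
{"method": "play_rows", "body": {"increments": [[[0, 0, 0, 0, 0, -2, 0.43], [0, 0, 0, 0, 0, 0, 0.43]]]}}

```text
t: 10.65
tool_pos: [0.617, 0.013, 0.0349]
tool_rot: [-3.122, -0.353, 0.001]
contact_force: [-0.3, -0.2, -0.0]
width: 0.0248
```

Request:
{"method": "play_rows", "body": {"increments": [[[0, 0, 0, 0, 0, -2, 0.43], [0, 0, 0, 0, 0, 0, 0.43]]]}}

```text
t: 10.85
tool_pos: [0.617, 0.013, 0.0329]
tool_rot: [-3.122, -0.353, 0.001]
contact_force: [0.5, -0.8, 0.3]
width: 0.0248
```

Request:
{"method": "play_rows", "body": {"increments": [[[0, 0, 0, 0, 0, -2, 0.43], [0, 0, 0, 0, 0, 0, 0.43]]]}}

```text
t: 11.05
tool_pos: [0.617, 0.013, 0.0309]
tool_rot: [-3.122, -0.353, 0.001]
contact_force: [-0.3, -0.5, 0.7]
width: 0.0252
```

Likely true fingertip height is now about 0.065. I'll try the push at this height and look.

Request:
{"method": "play_rows", "body": {"increments": [[[0, 0, 0, -5, -1.1, 0, 0.43], [0, 0, 0, -5, -1.1, 0, 0.43], [0, 0, 0, -5, -1.2, 0, 0.43], [0, 0, 0, -5, -1.1, 0, 0.43], [0, 0, 0, -5, -1.1, 0, 0.43], [0, 0, 0, 0, 0, 0, 0.43]]]}}

```text
t: 11.65
tool_pos: [0.5911, 0.0072, 0.0312]
tool_rot: [-3.122, -0.353, 0.002]
contact_force: [-0.1, 0.8, 0.1]
width: 0.0249
```

```bash
python3 - <<'E'
from h import *
st()
a=save("side","s6");b=save("top","t6")
x=cv2.resize(a[200:320,250:410,::-1],None,fx=5,fy=5,interpolation=2)
cv2.imwrite("pics/s6c.png",x)
for q,z in(("tamper",.06),("tamper_bore",.107)):
    for r in manip.landmark_of(q,"side")[:5]:
        uv=np.array(r["xy"])*[640,480];p=onz("side",uv,z)
        if abs(rk(p)[1]+.04)<.1 and abs(rk(p)[0])<.12:print(q,uv.round(1),(rk(p)*1e3).round(1))
# tan extents: compare s3 (before) to s6
for n in("s3","s4","s6"):
    im=cv2.imread(f"pics/{n}.png");g=cv2.cvtColor(im,cv2.COLOR_BGR2HSV)
    m=((g[...,1]>60)&(g[...,0]<30));sub=m[275:290,295:360];p=np.argwhere(sub);print(n,p.min(0),p.max(0),p.mean(0),len(p))
E
```

```text
t 11.65 rack [ 23.  -43.8] z 0.0312 pos [0.5911 0.0072 0.0312] jaw -1.5707 w 0.0249 F [-0.1  0.8  0.1]
tamper [326.6 275.7] [-32.6 -41. ]
tamper_bore [328.6 263.5] [-37.1 -44.1]
s3 [ 0 10] [ 9 48] [ 4.3002681  28.58176944] 373
s4 [ 0 10] [ 9 48] [ 4.28763441 28.5672043 ] 372
s6 [0 9] [ 8 54] [ 3.59174312 40.00917431] 218
```

The tamper now moves with the fingers: its right edge shifted +6 px, about 13 mm, which matches flush contact. I'll continue the sideways push, then back off and measure.

Request:
{"method": "play_rows", "body": {"increments": [[[0, 0, 0, -5, -1.1, 0, 0.43], [0, 0, 0, -5, -1.2, 0, 0.43], [0, 0, 0, -5, -1.1, 0, 0.43], [0, 0, 0, -5, -1.2, 0, 0.43], [0, 0, 0, -5, -1.1, 0, 0.43], [0, 0, 0, -4, -0.9, 0, 0.43], [0, 0, 0, -3, -0.7, 0, 0.43], [0, 0, 0, -2, -0.5, 0, 0.43], [0, 0, 0, 0, 0, 0, 0.43], [0, 0, 0, 0, 0, 0, 0.43]]]}}

```text
t: 12.85
tool_pos: [0.5576, -0.0004, 0.031]
tool_rot: [-3.121, -0.353, 0.002]
contact_force: [0.2, -0.2, 0.3]
width: 0.025
```

Request:
{"method": "play_rows", "body": {"increments": [[[0, 0, 0, 15, 3.4, 0, 0.43], [0, 0, 0, 20, 4.5, 0, 0.43], [0, 0, 0, 0, 0, 40, 0.43], [0, 0, 0, 0, 0, 40, 0.43], [0, 0, 0.14, 12, -40, 0, 0.43], [0, 0, 0.14, 12, -40, 0, 0], [0, 0, 0.14, 0, -30, 0, 0], [0, 0, 0.14, 0, -30, 0, 0], [0, 0, 0.14, 0, -20, 0, 0], [0, 0, 0.14, -15, 0, 0, 0], [0, 0, 0.14, -15, 0, 0, 0], [0, 0, 0.14, -15, 0, 0, 0]]]}}

```text
t: 14.05
tool_pos: [0.5709, -0.1526, 0.1105]
tool_rot: [-2.451, -1.963, 0.002]
contact_force: [-0.1, 0.9, 0.2]
width: 0.0434
```

```bash
cat > meas.py <<'E'
from h import *
import sys
from scipy.optimize import minimize
def fit(c,n):
    im=save(c,n);g=cv2.cvtColor(im,cv2.COLOR_RGB2HSV)
    reg=np.array([proj(c,[*(C0+a*U+b*V),z]) for a,b in((-.14,-.15),(.05,-.15),(.05,.055),(-.14,.055)) for z in(.06,)],np.int32)
    k=np.zeros(im.shape[:2],np.uint8);cv2.fillPoly(k,[reg],1)
    m=((g[...,1]>60)&(g[...,0]<30)&(g[...,2]>70)).astype(np.uint8)&k
    n_,l,s,_=cv2.connectedComponentsWithStats(m);m=(l==1+np.argmax(s[1:,4])).astype(np.uint8)
    mb=cv2.GaussianBlur(m.astype(np.float32),(0,0),1)
    def ren(q):
        x,y,t=q;u=np.array([np.cos(YAW+t),np.sin(YAW+t)]);v=np.array([-u[1],u[0]]);o=C0+x*U+y*V
        out=np.zeros((1920,2560),np.uint8)
        for hx,hy,z0,z1 in((.05,.03,.06,.086),(.022,.018,.086,.128)):
            P=np.array([proj(c,[*(o+a*hx*u+b*hy*v),z]) for a in(-1,1) for b in(-1,1) for z in(z0,z1)])
            cv2.fillConvexPoly(out,cv2.convexHull(((P+.5)*4).astype(np.int32)),1)
        return cv2.GaussianBlur(cv2.resize(out.astype(np.float32),(640,480),interpolation=cv2.INTER_AREA),(0,0),1)
    f=lambda q:((ren(q)-mb)**2).sum()
    p=np.argwhere(m).mean(0)[::-1];x0=[*rk(onz(c,p,.085)),0]
    r=minimize(f,x0,method="Nelder-Mead",options=dict(initial_simplex=[x0,[x0[0]+.01,x0[1],0],[x0[0],x0[1]+.01,0],[x0[0],x0[1],.1]],maxiter=120))
    print(c,"tamper rack mm",(r.x[:2]*1e3).round(1),"yaw rel",r.x[2].round(3),"res",round(r.fun,1),"area",m.sum())
if __name__=="__main__":
    st()
    for c in("side","top"): fit(c,c+sys.argv[1])
    s=manip.sense()
E
python3 meas.py 7
```

```text
t 14.05 rack [ -32.4 -195.1] z 0.1105 pos [ 0.5709 -0.1526  0.1105] jaw -0.4452 w 0.0434 F [-0.1  0.9  0.2]
side tamper rack mm [-72.9 -44.1] yaw rel -0.003 res 42.7 area 977
top tamper rack mm [-70.4 -42.7] yaw rel -0.03 res 74.5 area 550
```

Tamper now at rack x about -70 (top) / -73 (side), yaw about 0. I'll check the peg line in each camera for a consistent relative offset.

```bash
python3 - <<'E'
from h import *
for c,n in(("side","side7"),("top","top0"),("top","top7")):
    im=cv2.imread(f"pics/{n}.png").astype(float).mean(2)
    # sample profiles across peg: along U at several peg y, height .108; dark centroid
    out=[]
    for y in np.arange(.048,.122,.006):
        xs=np.arange(-.090,-.058,.0005)
        uv=np.array([proj(c,[*(C0+x*U+y*V),.108]) for x in xs],np.float32)
        v=cv2.remap(im.astype(np.float32),uv[:,:1],uv[:,1:],1)[:,0]
        w=np.clip(np.median(v)-20-v,0,None)
        out.append(round(float((w*xs).sum()/max(w.sum(),1e-6)*1e3),1))
    print(c,n,out,np.median(out))
im=cv2.imread("pics/side7.png")[200:320,250:410];im2=cv2.imread("pics/top7.png")[205:295,235:355]
cv2.imwrite("pics/v7.png",np.hstack([cv2.resize(im,(400,300),interpolation=2),cv2.resize(im2,(400,300),interpolation=2)]))
E
```

```text
side side7 [-78.1, -77.9, -78.1, -78.0, -77.8, -78.0, -77.7, -76.5, -76.1, -76.0, -76.6, -74.8, -75.6] -77.7
top top0 [-75.6, -74.8, -74.4, -74.3, -74.9, -75.4, -74.8, 0.0, 0.0, -74.0, -73.7, -74.7, -75.0] -74.7Traceback (most recent call last):
  File "<stdin>", line 8, in <module>
  File "h.py", line 10, in proj
    k=manip.calibration(c);K=np.array(k["K"]);R=np.array(k["orientation"],float)
ValueError: time passes only in moves, steps and waits
```

Both cameras agree that it needs about 4.6 mm more toward -x. I'll go back for a corrective nudge.

Request:
{"method": "play_rows", "body": {"increments": [[[0, 0, -0.1407, 10, 20, 0, 0.43], [0, 0, -0.1407, 10, 20, 0, 0.43], [0, 0, -0.1407, 0, 20, 0, 0.43], [0, 0, -0.1407, 0, 20, 0, 0.43], [0, 0, -0.1407, 0, 20, 0, 0.43], [0, 0, -0.1407, -3, 20, 0, 0.43], [0, 0, -0.1407, -3, 20, 0, 0.43], [0, 0, -0.1407, -2, 18, 0, 0.43], [0, 0, 0, 0, 0, -40, 0.43], [0, 0, 0, 0, 0, -39, 0.43], [0, 0, 0, 0, 0, 0, 0.43], [0, 0, 0, 0, 0, 0, 0.43]]]}}

```text
t: 15.35
tool_pos: [0.5843, 0.0057, 0.0318]
tool_rot: [-3.122, -0.342, 0.002]
contact_force: [-0.0, 0.6, 0.0]
width: 0.0249
```

```bash
sed -i 's/^from station import manip/from station import manip\nimport functools\ncal=functools.lru_cache(None)(manip.calibration)/; s/k=manip.calibration(c)/k=cal(c)/' h.py; python3 -c "
from h import *;st()"
```

```text
t 15.35 rack [ 16.  -43.8] z 0.0318 pos [0.5843 0.0057 0.0318] jaw -1.5776 w 0.0249 F [-0.   0.6  0. ]
```

Request:
{"method": "play_rows", "body": {"increments": [[[0, 0, 0.007, -6, -1.4, 0, 0.43], [0, 0, 0, -6, -1.4, 0, 0.43], [0, 0, 0, -6, -1.4, 0, 0.43], [0, 0, 0, -4, -0.9, 0, 0.43], [0, 0, 0, -3, -0.7, 0, 0.43], [0, 0, 0, -3, -0.7, 0, 0.43], [0, 0, 0, -2, -0.4, 0, 0.43], [0, 0, 0, -1, -0.2, 0, 0.43], [0, 0, 0, 0, 0, 0, 0.43]]]}}

```text
t: 16.25
tool_pos: [0.5537, -0.0018, 0.0323]
tool_rot: [3.121, 0.355, 0.001]
contact_force: [0.0, 0.0, 2.2]
width: 0.0246
```

```bash
python3 -c "
from h import *;st()"
```

```text
t 16.25 rack [-15.5 -44.2] z 0.0323 pos [ 0.5537 -0.0018  0.0323] jaw -1.569 w 0.0246 F [0.  0.  2.2]
```

Request:
{"method": "play_rows", "body": {"increments": [[[0, 0, 0, 15, 3.4, 0, 0.43], [0, 0, 0, 20, 4.5, 0, 0.43], [0, 0, 0, 0, 0, 40, 0.43], [0, 0, 0, 0, 0, 40, 0.43], [0, 0, 0.1427, 4, -20, 0, -0.15], [0, 0, 0.1427, 4, -20, 0, -0.15], [0, 0, 0.1427, 4, -20, 0, -0.15], [0, 0, 0.1427, 3, -20, 0, -0.15], [0, 0, 0.1427, -15, 0, 0, -0.15], [0, 0, 0.1427, -20, 0, 0, -0.15], [0, 0, 0.1427, -20, 0, 0, -0.15]]]}}

```text
t: 17.35
tool_pos: [0.5467, -0.0737, 0.1115]
tool_rot: [-2.563, -1.813, 0.002]
contact_force: [0.0, 0.5, 0.1]
width: 0.0497
```

Request:
{"method": "play_rows", "body": {"increments": [[[0, 0, 0.1427, -20, 0, 0, -0.15], [0, 0, 0.1427, -19, 0, 0, -0.15], [0, 0, 0.1427, 0, 0, 0, -0.15], [0, 0, 0.1427, 0, 0, 0, -0.15], [0, 0, 0, 0, 0, 0, -0.15], [0, 0, 0, 0, 0, 0, -0.15]]]}}

```text
t: 17.95
tool_pos: [0.5088, -0.0736, 0.1119]
tool_rot: [-1.96, -2.454, 0.001]
contact_force: [-0.0, -0.4, 0.1]
width: 0.0501
```

```bash
python3 meas.py 8; python3 - <<'E'
import cv2,numpy as np
im=cv2.imread("pics/side8.png")[200:320,250:410];im2=cv2.imread("pics/top8.png")[205:295,235:355]
cv2.imwrite("pics/v8.png",np.hstack([cv2.resize(im,(400,300),interpolation=2),cv2.resize(im2,(400,300),interpolation=2)]))
E
```

```text
t 17.95 rack [ -75.2 -104.2] z 0.1119 pos [ 0.5088 -0.0736  0.1119] jaw -0.0023 w 0.0501 F [-0.  -0.4  0.1]
side tamper rack mm [-77.7 -43.7] yaw rel -0.003 res 39.0 area 981
top tamper rack mm [-91.  -38.8] yaw rel 0.049 res 379.3 area 216
```

View pics/v8.png

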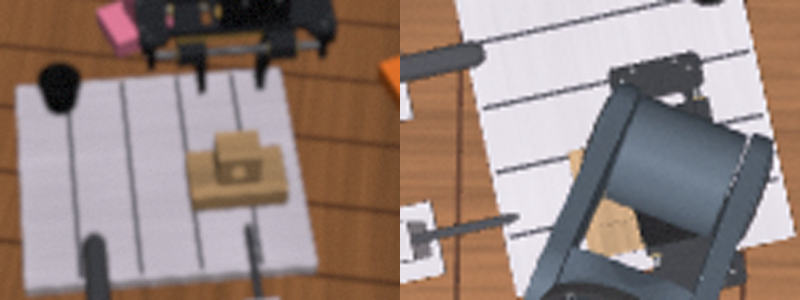

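The picture shows the tamper at (237,170), in line with the peg at (252,240). The side fit gives -77.7 against the peg's -77.8, yaw about 0. Now lower behind it and push toward the peg.

Request:
{"method": "play_rows", "body": {"increments": [[[0, 0, 0.002, 0, 0, -40, -0.15], [0, 0, 0, 0, 0, -40, -0.15], [0, 0, 0, 0, 0, 0, -0.15], [0, 0, 0, -1.6, 6.8, 0, -0.15], [0, 0, 0, -1.6, 6.8, 0, -0.15], [0, 0, 0, -1.1, 4.9, 0, -0.15], [0, 0, 0, -1.1, 4.9, 0, -0.15], [0, 0, 0, -1.1, 4.9, 0, -0.15], [0, 0, 0, -1.1, 4.9, 0, -0.15], [0, 0, 0, -1.1, 4.9, 0, -0.15], [0, 0, 0, -1.1, 4.9, 0, -0.15], [0, 0, 0, 0, 0, 0, -0.15]]]}}

```text
t: 19.25
tool_pos: [0.4987, -0.0298, 0.032]
tool_rot: [-1.953, -2.459, 0.0]
contact_force: [0.3, 0.6, 0.5]
width: 0.0499
```

Request:
{"method": "play_rows", "body": {"increments": [[[0, 0, 0, -1.1, 4.9, 0, -0.15], [0, 0, 0, -1.1, 4.9, 0, -0.15], [0, 0, 0, -1.1, 4.9, 0, -0.15], [0, 0, 0, -1.1, 4.9, 0, -0.15], [0, 0, 0, -1.1, 4.9, 0, -0.15], [0, 0, 0, 0, 0, 0, -0.15]]]}}

```text
t: 19.85
tool_pos: [0.4933, -0.0053, 0.0321]
tool_rot: [-1.953, -2.459, 0.0]
contact_force: [-1.0, -0.7, 0.1]
width: 0.0498
```

```bash
sed -i 's/(.05,.055),(-.14,.055)/(.05,.11),(-.14,.11)/; s/for c in("side","top")/for c in("side",)/' meas.py; python3 meas.py 9
```

```text
t 19.85 rack [-75.2 -34.2] z 0.0321 pos [ 0.4933 -0.0053  0.0321] jaw 0.0034 w 0.0498 F [-1.  -0.7  0.1]
side tamper rack mm [-78.5   4.5] yaw rel 0.006 res 47.2 area 1023
```

Tracking well (x -78.5 vs the tip's -78.0). Push on to thread the bore.

Request:
{"method": "play_rows", "body": {"increments": [[[0, 0, 0, -1.1, 4.9, 0, -0.15], [0, 0, 0, -1.1, 4.9, 0, -0.15], [0, 0, 0, -1.1, 4.9, 0, -0.15], [0, 0, 0, -1.1, 4.9, 0, -0.15], [0, 0, 0, -1.1, 4.9, 0, -0.15], [0, 0, 0, -1.1, 4.9, 0, -0.15], [0, 0, 0, -1.1, 4.9, 0, -0.15], [0, 0, 0, -1.1, 4.9, 0, -0.15], [0, 0, 0, -1.1, 4.9, 0, -0.15], [0, 0, 0, 0, 0, 0, -0.15]]]}}

```text
t: 20.9
tool_pos: [0.4835, 0.0386, 0.0321]
tool_rot: [-1.954, -2.459, 0.0]
contact_force: [-0.8, -0.9, 0.2]
width: 0.0504
```

```bash
python3 meas.py 10; python3 - <<'E'
import cv2
cv2.imwrite("pics/v10.png",cv2.resize(cv2.imread("pics/side10.png")[230:380,290:430],None,fx=4,fy=4,interpolation=2))
E
```

```text
t 20.9 rack [-74.9  10.8] z 0.0321 pos [0.4835 0.0386 0.0321] jaw 0.0032 w 0.0504 F [-0.8 -0.9  0.2]
side tamper rack mm [-78.9  64.2] yaw rel -0.008 res 666.6 area 1928
```

View pics/v10.png

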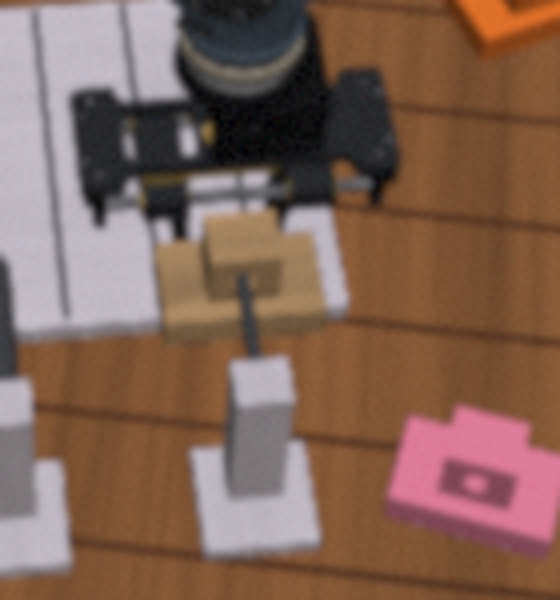

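The peg passes into the bore at crop (243,285), so it is threaded. Now on over the edge.

Request:
{"method": "play_rows", "body": {"increments": [[[0, 0, 0, -1.1, 4.9, 0, -0.15], [0, 0, 0, -1.1, 4.9, 0, -0.15], [0, 0, 0, -1.1, 4.9, 0, -0.15], [0, 0, 0, -0.9, 3.9, 0, -0.15], [0, 0, 0, -0.9, 3.9, 0, -0.15], [0, 0, 0, -0.9, 3.9, 0, -0.15], [0, 0, 0, -0.9, 3.9, 0, -0.15], [0, 0, 0, 0, 0, 0, -0.15]]]}}

```text
t: 21.75
tool_pos: [0.4765, 0.0688, 0.0321]
tool_rot: [-1.954, -2.459, 0.0]
contact_force: [-0.1, 0.8, 0.4]
width: 0.0501
```

Request:
{"method": "play_rows", "body": {"increments": [[[0, 0, 0, -0.7, 2.9, 0, -0.15], [0, 0, 0, -0.7, 2.9, 0, -0.15], [0, 0, 0, -0.7, 2.9, 0, -0.15], [0, 0, 0, -0.7, 2.9, 0, -0.15], [0, 0, 0, -0.7, 2.9, 0, -0.15], [0, 0, 0, 0, 0, 0, -0.15], [0, 0, 0, 0, 0, 0, -0.15]]]}}

```text
t: 22.45
tool_pos: [0.4735, 0.0828, 0.0322]
tool_rot: [-1.954, -2.459, -0.0]
contact_force: [0.7, -0.5, -0.6]
width: 0.0502
```

```bash
python3 - <<'E'
from h import *
st();a=save("side","s11")
for r in manip.landmark_of("tamper_bore","side")[:5]:
    uv=np.array(r["xy"])*[640,480];p=onz("side",uv,.1035);print(uv.round(1),(rk(p)*1e3).round(1),round(r["confidence"],2))
cv2.imwrite("pics/v11.png",cv2.resize(a[230:380,290:430,::-1],None,fx=4,fy=4,interpolation=2))
E
```

```text
t 22.45 rack [-74.8  56.1] z 0.0322 pos [0.4735 0.0828 0.0322] jaw 0.0028 w 0.0502 F [ 0.7 -0.5 -0.6]
[423.6 220.1] [-308.1 -168.5] 0.97
[310.  201.9] [ -10.7 -263.8] 0.81
[408.6 345.3] [-192.7  204. ] 0.7
[352.7 310.7] [-78.7  99.1] 0.65
[213.3 259.4] [252.2 -87.6] 0.56
```

View pics/v11.png

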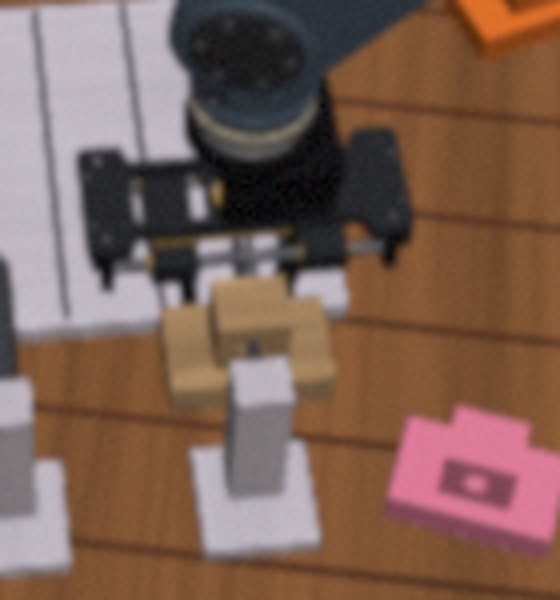

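The tamper is off the shelf, base at (250,380), bore y about 95–99 (window 90–104). Retreat straight back, lift clear, and check.

Request:
{"method": "play_rows", "body": {"increments": [[[0, 0, 0, 1.1, -4.9, 0, -0.15], [0, 0, 0, 3.3, -14.6, 0, -0.15], [0, 0, 0, 6, -25, 0, -0.15], [0, 0, 0, 6, -25, 0, -0.15], [0, 0, 0, 0, 0, 40, -0.15], [0, 0, 0, 0, 0, 40, -0.15], [0, 0, 0, 5, -25, 40, -0.15], [0, 0, 0, 0, -40, 0, -0.15], [0, 0, 0, 0, -40, 0, -0.15], [0, 0, 0, 0, 0, 0, -0.15], [0, 0, 0, 0, 0, 0, -0.15]]]}}

```text
t: 23.65
tool_pos: [0.4945, -0.0927, 0.152]
tool_rot: [-1.958, -2.456, -0.0]
contact_force: [-0.3, 0.2, 0.4]
width: 0.05
```

```bash
python3 - <<'E'
from h import *
st()
ims=[]
for i in(0,1):
    a=save("side",f"s12{i}");ims.append(a.astype(int))
    for r in manip.landmark_of("tamper_bore","side")[:5]:
        uv=np.array(r["xy"])*[640,480];p=onz("side",uv,.1035)
        if abs(rk(p)[0]+.075)<.03 and rk(p)[1]<.15:print(uv.round(1),(rk(p)*1e3).round(1))
b=save("top","t12")
print("motion",np.abs(ims[1]-ims[0])[290:340,325:380].mean())
cv2.imwrite("pics/v12.png",np.hstack([cv2.resize(a[250:350,300:400,::-1],(400,400),interpolation=2),cv2.resize(b[230:300,220:290,::-1],(400,400),interpolation=2)]))
E
```

```text
t 23.65 rack [ -93.4 -119.7] z 0.152 pos [ 0.4945 -0.0927  0.152 ] jaw -0.0002 w 0.05 F [-0.3  0.2  0.4]
[353.2 311.1] [-79.7 100.3]
[354.7 310.3] [-83.5  98.5]
motion 2.341090909090909
```

View pics/v12.png

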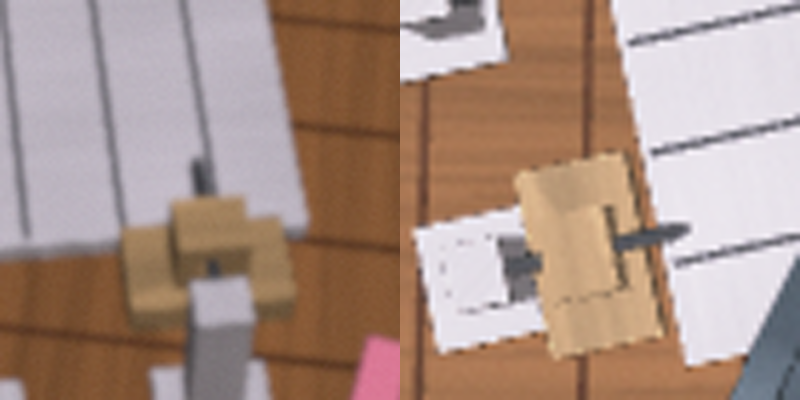

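The tamper hangs on the slim peg, with a clear gap to the shelf in both views. I'll let it settle, check it is still, and hand in.

Request:
{"method": "play_rows", "body": {"increments": [[[0, 0, 0, 0, 0, 0, -0.15], [0, 0, 0, 0, 0, 0, -0.15], [0, 0, 0, 0, 0, 0, -0.15], [0, 0, 0, 0, 0, 0, -0.15], [0, 0, 0, 0, 0, 0, -0.15], [0, 0, 0, 0, 0, 0, -0.15], [0, 0, 0, 0, 0, 0, -0.15], [0, 0, 0, 0, 0, 0, -0.15], [0, 0, 0, 0, 0, 0, -0.15], [0, 0, 0, 0, 0, 0, -0.15], [0, 0, 0, 0, 0, 0, -0.15], [0, 0, 0, 0, 0, 0, -0.15]]]}}

```text
t: 25.1
tool_pos: [0.495, -0.0919, 0.1521]
tool_rot: [-1.955, -2.459, 0.0]
contact_force: [-0.1, -0.0, -0.1]
width: 0.0499
```

Request:
{"method": "play_rows", "body": {"increments": [[[0, 0, 0, 0, 0, 0, -0.15], [0, 0, 0, 0, 0, 0, -0.15], [0, 0, 0, 0, 0, 0, -0.15], [0, 0, 0, 0, 0, 0, -0.15], [0, 0, 0, 0, 0, 0, -0.15], [0, 0, 0, 0, 0, 0, -0.15], [0, 0, 0, 0, 0, 0, -0.15], [0, 0, 0, 0, 0, 0, -0.15], [0, 0, 0, 0, 0, 0, -0.15], [0, 0, 0, 0, 0, 0, -0.15], [0, 0, 0, 0, 0, 0, -0.15], [0, 0, 0, 0, 0, 0, -0.15]]]}}

```text
t: 26.3
tool_pos: [0.495, -0.0919, 0.1522]
tool_rot: [1.955, 2.459, 0.0]
contact_force: [-0.5, 0.2, 0.9]
width: 0.05
```

```bash
python3 - <<'E'
from h import *
st()
def cen(im):
    g=cv2.cvtColor(im,cv2.COLOR_RGB2HSV);m=(g[...,1]>60)&(g[...,0]<30)&(g[...,2]>135);return np.argwhere(m[295:335,328:376]).mean(0)
I=[save("side",f"s13{i}") for i in range(4)]
for i in I: print(cen(i).round(2),np.abs(i.astype(int)-I[0])[290:340,325:380].mean().round(2),np.abs(i.astype(int)-I[0])[400:450,20:75].mean().round(2))
J=cv2.imread("pics/s121.png")[...,::-1]
print("vs earlier",cen(J),np.abs(J.astype(int)-I[0])[290:340,325:380].mean())
manip.finish_job()
E
```

```text
t 26.3 rack [ -92.8 -118.9] z 0.1522 pos [ 0.495  -0.0919  0.1522] jaw 0.0026 w 0.05 F [-0.5  0.2  0.9]
[18.14 24.64] 0.0 0.0
[18.1  24.66] 1.64 1.63
[18.21 24.27] 2.0 1.63
[18.34 24.25] 2.46 1.64
vs earlier [18.29671897 24.55920114] 1.9144242424242424
the job is handed in; nothing more can be done
```

The wooden tamper is hanging on the slim peg and the job is handed in, at about 26.5 s. I never lifted it. I pushed it sideways in two goes until it lined up with the peg, then pushed it from behind with two spread fingertips. It went onto the peg, off the open edge, and I backed the gripper away.

**Last checks:**
- **Position:** before I backed away, the networks put the bore at rack y of about 99 mm and the finger position gave about 95 mm. After I backed away the networks gave 98–100 mm. It has to be between 90 mm (clear of the shelf) and 104 mm (touching the post).
- **Shelf:** both cameras showed a clear gap between the base and the shelf. The tamper looked upright.
- **Gripper:** it was clear of everything when I handed in.

**What failed or disagreed:**
- **Tool height:** the reported height is about 30–35 mm below where the fingertips really are. I first tried closing the jaws lightly on the grip to slide it, and that closed on nothing. A first push also went over the tamper without touching it. I found the error from the side picture and by probing downward, and worked with that offset from then on. I didn't measure it exactly.
- **Sideways position:** the side camera reads about 3 mm further toward -x than the top camera, so I lined the tamper up with the peg as each camera saw it. One later network reading was 4–5 mm off, at -83.5 mm.
- **Stillness:** in the last four pictures the tamper patch changed slightly more than a still background patch (up to 2.5 against 1.6), and its centre drifted about 0.4 px, or roughly 1 mm. A very slight residual swing is possible.
- **Bystanders:** I kept the arm's route clear of them but did not measure their positions at the end.

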